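# Dock the tube rack on the scanner

### The job

With the fingertips, push the tube-rack carrier by its rear lip along the dock's rails until you feel it drop into the locating notches and sit level, without lifting or tipping it. Then press the white scan button on the dock's head fully down and let it spring back. Leave the other things on the bench where they are.

Things in the scene. Friction and masses are not known exactly. Their poses are not given: they have to be found in the camera images.
- dock: the rack scanner's white dock, fixed to the bench, 395 mm long, 156 mm wide. Origin on the bench under its middle (dock x runs from -185 to +210 mm); its x axis runs along the rails from their open end towards the head, z up. Beyond the rails is the head, dock x 130 to 210 mm, its flat top 52 mm above the bench
- dock_rails (a point): point on the centre line at the open start of the rails (dock x -185 mm), level with their tops, 26 mm above the bench. Two aluminium rails 34 mm wide with a 64 mm gap between them (floor of the gap 9 mm above the bench) run to dock x +128 mm. Grey guide walls outside them rise to 40 mm and leave the carrier 2.5 mm play each side
- dock_seat (a point): where the carrier's origin lies once its feet have dropped into the notches: 18 mm above the bench, dock x +45 mm, axes as the dock. The four notches, 8 mm deep, 19 mm long, are in the inner halves of the rails at dock x -15 mm and the outer halves at +105 mm; the 14 mm feet fit them only here, with 5 mm play along the rails
- carrier: loose dark steel board, 150 mm along the rails, 128 mm across, with a black rack of white-capped tubes fixed on it; 0.4 to 0.8 kg. Origin level with the undersides of its 8 mm feet, under its middle; x points to the dock's head. Starts 90 to 150 mm short of its seat, origin 26 mm above the bench; falls 8 mm, level, into the notches, whose far walls stop it; a hard push can tip it out
- carrier_push (a point): middle of the carrier's flat rear face (carrier x -75 mm), 16 mm above its origin: push here towards carrier +x. Board edge from 8 to 16 mm above the origin; above it an upright lip, 80 mm wide, 6 mm thick, to 32 mm above the origin. The rack begins 59 mm ahead of this face; its caps reach 60 mm above the origin
- scan_top (a point): top centre of the scan button, a round white spring push button of 28 mm diameter in a grey housing (44 mm wide, 12 mm high) on the dock's head; 74 mm above the bench when up, at dock x 160 mm, y -30 mm; the top faces up
- scan (a joint): travel of the scan button in m: 0 up, 0.006 fully down (takes 5 N); it springs back when let go
- vial: Bystander: a clear vial with a white screw cap, 25 mm wide (cap 28 mm), 50 mm tall, standing on top of the dock's head near the button. Origin in the middle of its underside
- spare_rack: Bystander: a second black tube rack full of white-capped tubes, 86 x 126 x 44 mm, standing on the bench beside the dock. Origin in the middle of its underside
- marker: Bystander: a marker pen, 128 mm long, 14 mm thick, lying beside the rails. Origin in the middle of its underside
- pot: Bystander: a clear pot with a white screw cap, 40 mm wide (cap 45 mm), 62 mm tall, on the bench beside the start of the rails. Origin in the middle of its underside
- wash_bottle: Bystander: a white bottle, 72 mm wide, 190 mm tall, to the robot's left. Origin in the middle of its underside
- lidded_box: Bystander: a white box with a green lid, 138 x 178 x 99 mm, to the robot's right. Origin in the middle of its underside
- beaker: Bystander: a clear beaker, 72 mm wide, 90 mm tall, to the robot's left. Origin in the middle of its underside
Things that resemble listed ones, but are neither listed nor needed, are in the scene too. Leave any green or orange look-alike of the carrier alone.

How it is judged (in metres and radians):
On the way, in this order (a step that is already met when the one before it is completed fails the run):
1. the carrier has dropped into the notches, level (z of carrier in the frame of dock below 0.0205 m and x of carrier in the frame of dock between 0.04 and 0.05 m and angle between carrier's own z axis and vertical below 0.03 rad), for 0.2 s.
2. the scan button is pressed down (at least 4.5 of its 6 mm) with the carrier seated (all of step 1 and value of joint scan above 0.0045 m), for 0.05 s.
At the end, for the whole second after the job is handed in: The carrier rests in the notches (origin within 2.5 mm of seat height, within 5 mm of the seat along the rails, tilted under 0.03 rad), at rest, and the button is up again (under 1.5 mm) (all of step 1 and linear speed of carrier below 0.01 m/s and value of joint scan below 0.0015 m); the robot touches nothing.
It fails at once if the carrier is lifted off the rails (origin over 36 mm above the bench, 10 mm above where it rides) (z of carrier in the frame of dock above 0.036 m).
It fails at once if the carrier is tipped by more than 0.15 rad (angle between carrier's own z axis and vertical above 0.15 rad).
It fails at once if the scan button is pressed (over 3 mm) before the carrier has dropped into the notches (value of joint scan above 0.003 m and not (z of carrier in the frame of dock below 0.0205 m and x of carrier in the frame of dock between 0.04 and 0.05 m and angle between carrier's own z axis and vertical below 0.03 rad)).
It fails at once if a bystander is moved by more than 25 mm or tipped over (distance of any of vial, spare_rack, marker, pot, wash_bottle, lidded_box, beaker from where it was at the start of the episode above 0.025 m or angle between any of vial, spare_rack, marker, pot, wash_bottle, lidded_box, beaker's own z axis and vertical above 0.5 rad).
It also fails if it takes over 50 s, if anything falls off the work surface, if the arm or the gripper's body presses on something with over 40 N, if the wrist force passes 120 N, or if a joint passes its speed limit or range.

### The arm

A 7-joint arm with a two-finger parallel gripper is mounted at the origin on the work surface. World frame = base frame: x ahead of the robot, y to its left, z up, the work surface at z = 0. Lengths are in mm, angles in rad, forces in N, time in s.
With the tool pointing down it reaches from about 425 to 925 mm from the base axis. Payload 6.8 kg.
Tool frame: the origin (TCP) lies between the finger pads; the fingertips stand 8 mm ahead of it and the grasp point (between the pads) lies 11 mm behind it; z points along the fingers, y is the line along which they close (so a half turn about z gives the same grasp; the last joint's range is limited). The gripper opens to 85 mm and grips with 20 to 120 N. Pads are 22 mm wide; open, the fingers measure 114 mm over their backs; the gripper's body (76 mm by 85 mm) begins 54 mm behind the grasp point. The pads swing forward as they close: fully open they stand 13 mm farther back than shut.
Start: joints at [1.121, 0.477, 0.022, 1.555, -0.011, 1.109, -0.083], TCP at [226.259, -635.968, 200.108] pointing down, gripper open.
Joint ranges: [-2.96, 2.96], [-0.34, 2.1], [-1.41, 1.46], [0.24, 2.44], [-1.37, 4.51], [0.17, 1.92], [-2.96, 2.96]. Speed limits (rad/s): [2.39, 2.39, 3.14, 3.14, 3.14, 3.14, 3.14].

### API

Orientations are given as [roll, pitch, yaw] about the fixed x, y, z axes, in that order (R = Rz(yaw) Ry(pitch) Rx(roll)).
In Python, from bench import sense, cams, hand_in gives the robot as it stands.
- The arm moves only by the shell command python3 -m pendant 'ROWS' [FORCE]. ROWS is JSON, a list of rows, each an object of numbers: "claw": the opening, from 0 (shut) to 1 (fully open); "dx", "dy", "dz": the shift along the tool's x, y, z in mm; "twist": the turn about the tool's z in degrees. In form: [{"claw": .., "dx": .., "dy": .., "dz": .., "twist": ..}, ...]. A call has 1 to 20 rows; each row is the pose to reach, as a shift and turn from the pose commanded when the call began, along the tool's axes at that moment; what a row does not reach only later rows make up. A row lasts 1/10 s, in which the tool goes at most 50 mm and 8.59 degrees, less where a joint would pass 70% of its speed; a pose out of reach is approached as far as the arm can. A call with a gripper value outside its range is refused whole. The fingers move at their own pace and stop on an object; FORCE is the grip in N (left out, the last holds). Time passes only in rows, so rows that repeat a pose let the fingers close. It gives the time, the measured TCP pose, the force, the opening and the grip force at its end, in the units of the state.
- sense(): the state, without advancing time (a new reading comes with each control period).
- cams.capture(name): name is "side" or "top" or "wrist"; returns the picture (420x560x3 uint8, blue, green, red); there is no depth.
- cams.camera_info(name): a dict with "fx", "fy", "cx", "cy" (pixels), "R" (3x3) and "t" (3): a world point X has camera coordinates R X + t. Camera axes: x right, y down, z forward; pixel columns grow to the right and rows downward; lengths in mm; the calibration is good to about 2 mm. A picture is of the moment at which its call begins: read the wrist's pose just before it. camera_info takes no time and is no camera call; for the wrist camera it gives the pose at the moment of the call.
- hand_in(): hands the job in; it is judged then, once.
The state is a dict: "time": time; "q": joint angles; "qvel": joint speeds; "effort": joint torques, N m; "position": TCP position; "eef_rot": TCP orientation; "wrist_force": force on the tool from outside, world axes, zero at the start; "wrist_torque": the same for the moment, N m; "finger_gap": opening from 0.0 (shut) to 1.0 (fully open); "grasp_force": force on a finger pad.
Only numpy, scipy, OpenCV 4.12 (cv2) and the standard library are available. Lean on these libraries where they do the work, as an engineer would, in place of code of your own. Each camera call takes 0.05 s, during which the arm holds its last target. There are 200 camera calls.

## Working session

There is one attempt and no reset: what is moved stays moved. The work goes in short steps, Python scripts to look and compute and a shell command to move; the robot and the scene stay as the last step left them, time stands still between calls to the robot, and variables do not carry over. Pictures are saved under pics/ and viewed, at most 10 in all, crops included, and the job is handed in when it is done.

```bash
mkdir -p pics; python3 - <<'E'
from bench import sense,cams
import cv2
s=sense();print(s)
for n in("top","side"):
    cv2.imwrite(f"pics/{n}0.png",cams.capture(n));print(cams.camera_info(n))
E
```

```text
{'time': 0.0, 'q': array([ 1.12089546,  0.47781498,  0.02233362,  1.55645952, -0.01150123,
        1.10928051, -0.08306304]), 'qvel': array([ 2.17961755e-03, -1.62643899e-04, -1.50496431e-03,  5.25403488e-05,
        2.93733659e-03, -6.86900227e-04,  2.22756789e-03]), 'effort': array([ 1.91231034e-04, -5.96454549e+01,  1.60784896e+00, -2.81193495e+01,
        1.22398627e-02,  9.42255661e-03,  3.00949132e-07]), 'position': array([ 226.01775319, -635.34650778,  199.11226035]), 'eef_rot': array([-3.13976321e+00,  1.32962089e-04,  3.41864351e-01]), 'wrist_force': array([0.50855291, 0.1370327 , 0.07922023]), 'wrist_torque': array([ 0.0408254 , -0.00782022,  0.01219804]), 'grasp_force': 0.0, 'finger_gap': 1.0002270993577274}
{'fx': 537.2073526570889, 'fy': 537.2073526570889, 'cx': 272.4974773675729, 'cy': 210.17642579910924, 'R': array([[ 0.02201854, -0.99971977,  0.00869228],
       [-0.99870324, -0.02239367, -0.04572049],
       [ 0.04590233, -0.00767431, -0.99891645]]), 't': array([ -36.09497064,  529.75490335, 1778.00181999])}
{'fx': 437.04997659329086, 'fy': 437.04997659329086, 'cx': 286.04456324092445, 'cy': 210.63586047115936, 'R': array([[-0.95433389, -0.29866805, -0.00665047],
       [-0.17357647,  0.57247238, -0.80134049],
       [ 0.24314201, -0.76359202, -0.59817154]]), 't': array([ 511.008687  ,  168.78614266, 1035.20200835])}
```

View pics/top0.png

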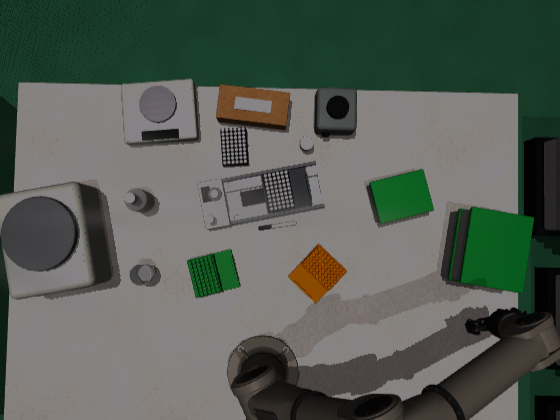

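View pics/side0.png

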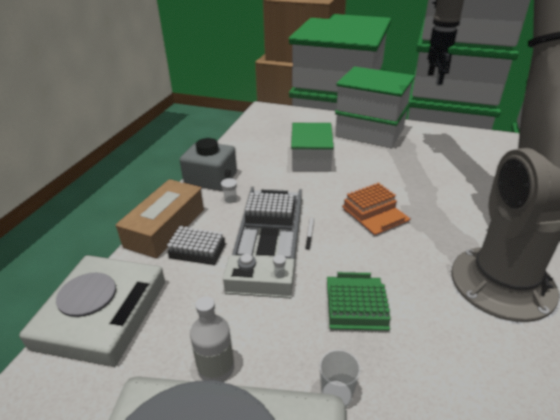

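The top view shows the dock from (322,185) at the open end to (205,210) at the head, so dock x runs about along +y. The carrier is at about (285,188). The side view shows the button and the vial on the head. I'll crop for measuring.

```bash
python3 - <<'E'
import cv2
a=cv2.imread("pics/top0.png")[145:245,185:335]
a=cv2.convertScaleAbs(cv2.resize(a,None,fx=5.3333,fy=5.3333,interpolation=cv2.INTER_CUBIC),alpha=1.5)
cv2.imwrite("pics/crop0.png",a)
E
```

```text
(no output)
```

View pics/crop0.png

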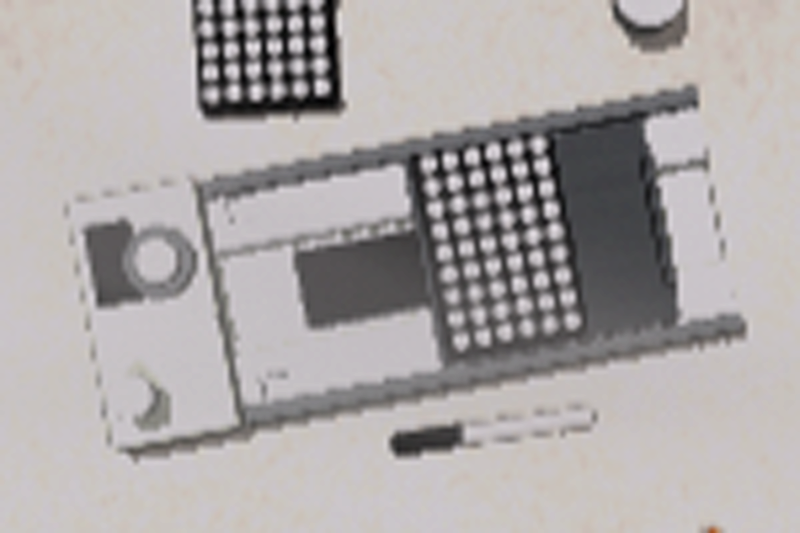

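The enlarged crop shows head corners at (67,203), (193,178), (240,425), (112,448), wall ends at (697,90) and (745,330), the button at (160,261), and the carrier's rear edge from (640,120) to (677,325). Next I fit the dock pose.

```bash
cat > h.py <<'E'
import numpy as np
from bench import sense,cams
def ray(info,uv,z):
    R,t=np.array(info["R"]),np.array(info["t"]); C=-R.T@t
    d=R.T@np.array([(uv[0]-info["cx"])/info["fx"],(uv[1]-info["cy"])/info["fy"],1])
    return C+d*(z-C[2])/d[2]
def fit(P,Q):  # Q=R P + o
    P,Q=np.array(P,float),np.array(Q,float);p,q=P.mean(0),Q.mean(0)
    a,b=P-p,Q-q
    th=np.arctan2((a[:,0]*b[:,1]-a[:,1]*b[:,0]).sum(),(a*b).sum())
    R=np.array([[np.cos(th),-np.sin(th)],[np.sin(th),np.cos(th)]])
    o=q-R@p
    return th,o,R,Q-(P@R.T+o)
E
python3 - <<'E'
from h import *
i=cams.camera_info("top")
c=lambda u,v:(u/5.3333+185-.4,v/5.3333+145-.4)
D=[((67,203),52,210,-78),((193,178),52,130,-78),((240,425),52,130,78),((112,448),52,210,78),((697,90),40,-185,-78),((745,330),40,-185,78),((160,261),74,160,-30)]
Q=[ray(i,c(*d[0]),d[1])[:2] for d in D];P=[d[2:] for d in D]
th,o,R,res=fit(P,Q);print(th,o);print(res.round(1))
for px,z in(((640,120),42),((677,325),42),((658,150),58),((675,270),58)):
    print(px,R.T@(ray(i,c(*px),z)[:2]-o))
for p in((-185,0),(160,-30),(160,30),(45,0)): print(p,R@p+o)
s=sense();print("yaw",s["eef_rot"][2])
E
```

```text
1.7782517058619423 [581.27032307   2.75860985]
[[-1.4 -0.6]
 [-0.8  1.1]
 [ 1.4  0.6]
 [ 2.1 -0.2]
 [-2.7  0.6]
 [ 2.1  0.4]
 [-0.7 -1.8]]
(640, 120) [-145.53209747  -63.41886247]
(677, 325) [-144.21855014   65.21292979]
(658, 150) [-151.45236973  -41.51774498]
(675, 270) [-147.88069258   32.60029857]
(-185, 0) [ 619.37486737 -178.274657  ]
(160, -30) [577.6717875 165.507037 ]
(160, 30) [518.95829555 153.14880642]
(45, 0) [572.00165014  46.79372881]
yaw 0.3417608205922926
```

```bash
python3 -m pendant '[{"claw":0.8,"dz":-40},{"claw":0.5,"dx":40,"dy":-35,"dz":-60,"twist":-8},{"claw":0,"dx":80,"dy":-70,"dz":-60,"twist":-16},{"claw":0,"dx":120,"dy":-105,"dz":-60,"twist":-24},{"claw":0,"dx":160,"dy":-140,"dz":-60,"twist":-32},{"claw":0,"dx":200,"dy":-158,"dz":-60,"twist":-40},{"claw":0,"dx":240,"dy":-176,"dz":-60,"twist":-48},{"claw":0,"dx":280,"dy":-194,"dz":-60,"twist":-56},{"claw":0,"dx":320,"dy":-212,"dz":-60,"twist":-64},{"claw":0,"dx":360,"dy":-230,"dz":-60,"twist":-72},{"claw":0,"dx":400,"dy":-248,"dz":-60,"twist":-80},{"claw":0,"dx":440,"dy":-266,"dz":-60,"twist":-82.3},{"claw":0,"dx":480,"dy":-284,"dz":-60,"twist":-82.3},{"claw":0,"dx":524,"dy":-304,"dz":-40,"twist":-82.3},{"claw":0,"dx":524,"dy":-304,"dz":0,"twist":-82.3},{"claw":0,"dx":524,"dy":-304,"dz":0,"twist":-82.3},{"claw":0,"dx":524,"dy":-304,"dz":0,"twist":-82.3},{"claw":0,"dx":524,"dy":-304,"dz":0,"twist":-82.3}]'
python3 - <<'E'
from h import *
import cv2
s=sense();print(s["position"],s["eef_rot"],s["time"],s["q"],s["finger_gap"])
print(cams.camera_info("wrist"))
cv2.imwrite("pics/wrist1.png",cams.capture("wrist"))
E
```

```text
[ 226.06860994 -635.40043142  199.22949477] [-3.13994175e+00  6.11972423e-05  3.41760821e-01] 0.1 [ 1.12089061  0.47772464  0.02233288  1.55632524 -0.01156109  1.10932118
 -0.0831467 ] 0.9987822883212616
{'fx': 322.9982822990538, 'fy': 322.9982822990538, 'cx': 275.4104649363529, 'cy': 208.68527506413116, 'R': array([[ 0.3353916 , -0.94207805, -0.00119464],
       [-0.90694354, -0.32322585,  0.27014526],
       [-0.25488406, -0.08952098, -0.96281884]]), 't': array([-672.76190305,  -35.17371728,  377.36483179])}$[0]: bad value
```

View pics/wrist1.png

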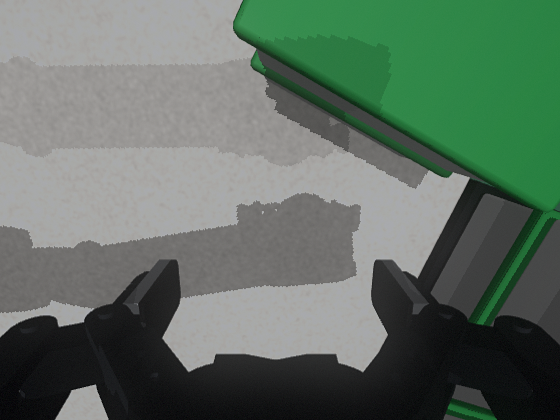

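The wrist picture shows the call was refused and the arm did not move. A green-lidded stack lies ahead in tool +x, so I'll go up and along -dy first.

```bash
python3 -m pendant '[{"claw":0,"dx":0,"dy":0,"dz":-40,"twist":0},{"claw":0,"dx":0,"dy":-35,"dz":-70,"twist":-8},{"claw":0,"dx":0,"dy":-70,"dz":-100,"twist":-16},{"claw":0,"dx":20,"dy":-105,"dz":-100,"twist":-24},{"claw":0,"dx":50,"dy":-140,"dz":-100,"twist":-32},{"claw":0,"dx":90,"dy":-160,"dz":-100,"twist":-40},{"claw":0,"dx":130,"dy":-176,"dz":-100,"twist":-48},{"claw":0,"dx":170,"dy":-194,"dz":-100,"twist":-56},{"claw":0,"dx":210,"dy":-212,"dz":-100,"twist":-64},{"claw":0,"dx":250,"dy":-230,"dz":-100,"twist":-72},{"claw":0,"dx":290,"dy":-248,"dz":-100,"twist":-80},{"claw":0,"dx":330,"dy":-266,"dz":-100,"twist":-82.3},{"claw":0,"dx":370,"dy":-284,"dz":-100,"twist":-82.3},{"claw":0,"dx":410,"dy":-304,"dz":-100,"twist":-82.3},{"claw":0,"dx":450,"dy":-304,"dz":-80,"twist":-82.3},{"claw":0,"dx":490,"dy":-304,"dz":-50,"twist":-82.3},{"claw":0,"dx":524,"dy":-304,"dz":-20,"twist":-82.3},{"claw":0,"dx":524,"dy":-304,"dz":0,"twist":-82.3},{"claw":0,"dx":524,"dy":-304,"dz":0,"twist":-82.3},{"claw":0,"dx":524,"dy":-304,"dz":0,"twist":-82.3}]'
python3 - <<'E'
from h import *
import cv2
s=sense();print(s["position"],s["eef_rot"],s["time"],s["q"],s["finger_gap"])
i=cams.camera_info("wrist");np.save("w2.npy",i);print(i)
cv2.imwrite("pics/wrist2.png",cams.capture("wrist"))
E
```

```text
time: 2.15
position: [617.6, -174.4, 200.2]
eef_rot: [-3.141, -0.0, 1.778]
wrist_force: [-0.2, -0.2, 0.2]
finger_gap: 0.002
grasp_force: 0.0
[ 617.62817054 -174.42635604  200.18173016] [-3.14067202e+00 -5.43721442e-05  1.77760322e+00] 2.15 [ 0.51842654  0.46487336 -0.46936754  1.61308997  0.22757703  1.11915595
  0.19867957] 0.0024071657789415143
{'fx': 322.9982822990538, 'fy': 322.9982822990538, 'cx': 275.4104649363529, 'cy': 208.68527506413116, 'R': array([[ 0.97864733,  0.20554213, -0.00135873],
       [ 0.19826834, -0.94222993,  0.26998596],
       [ 0.05421325, -0.26449043, -0.9628633 ]]), 't': array([-567.99962111, -320.3394471 ,  298.38690573])}
```

View pics/wrist2.png

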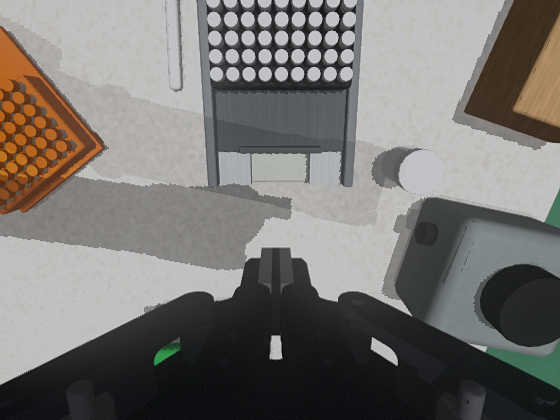

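The wrist picture shows the carrier dead ahead. Its lip spans columns 240–321 at row 150, and the wall ends are at row 186, columns 208–218 and 344–354. The tips are shut.

```bash
python3 - <<'E'
from h import *
i=np.load("w2.npy",allow_pickle=True).item()
th=1.778;R=np.array([[np.cos(th),-np.sin(th)],[np.sin(th),np.cos(th)]])
tcp=np.array([617.63,-174.43])
for uv,z in(((240,151),58),((321,151),58),((208,186),40),((354,186),40),((217,154),42),((342,154),42),((208,10),40),((362,10),40)):
    print(uv,R.T@(ray(i,uv,z)[:2]-tcp))   # along push, left
E
```

```text
(240, 151) [39.23201166 34.66601813]
(321, 151) [ 39.22778327 -43.46449637]
(208, 186) [ 1.12714763 71.34440564]
(354, 186) [  1.14158839 -81.96540299]
(217, 154) [34.6664593 59.8930913]
(342, 154) [ 34.66115729 -67.11861492]
(208, 10) [164.88062675  62.08437416]
(362, 10) [164.7999379  -78.54990413]
```

```bash
python3 -m pendant '[{"claw":0,"dx":-4,"dy":4.5,"dz":40,"twist":0},{"claw":0,"dx":-4,"dy":4.5,"dz":80,"twist":0},{"claw":0,"dx":-4,"dy":4.5,"dz":120,"twist":0},{"claw":0,"dx":-4,"dy":4.5,"dz":145,"twist":0},{"claw":0,"dx":-4,"dy":4.5,"dz":160,"twist":0},{"claw":0,"dx":-4,"dy":4.5,"dz":162,"twist":0},{"claw":0,"dx":4,"dy":4.5,"dz":162,"twist":0},{"claw":0,"dx":10,"dy":4.5,"dz":162,"twist":0},{"claw":0,"dx":14,"dy":4.5,"dz":162,"twist":0},{"claw":0,"dx":18,"dy":4.5,"dz":162,"twist":0},{"claw":0,"dx":22,"dy":4.5,"dz":162,"twist":0},{"claw":0,"dx":26,"dy":4.5,"dz":162,"twist":0},{"claw":0,"dx":30,"dy":4.5,"dz":162,"twist":0}]'
python3 - <<'E'
from h import *
import cv2
s=sense();print(s["position"],s["wrist_force"])
i=cams.camera_info("wrist");np.save("w3.npy",i)
a=cams.capture("wrist");b=cams.capture("side")[150:310,200:360]
cv2.imwrite("pics/w3.png",cv2.hconcat([cv2.resize(a,(400,300)),cv2.resize(b,(300,300))]))
E
```

```text
time: 3.5
position: [616.3, -143.4, 38.2]
eef_rot: [3.142, 0.0, 1.778]
wrist_force: [-0.2, 0.3, 0.2]
finger_gap: 0.004
grasp_force: 0.0
[ 616.25934178 -143.37785162   38.1583277 ] [-0.16056558  0.27327894  0.21012611]
```

View pics/w3.png

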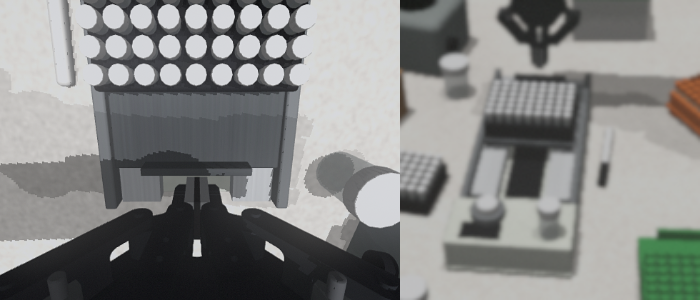

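The fingertips are centred on the lip (column 196 against the lip's 141–252) and just short of it, with no contact force yet. I'll push steadily.

```bash
python3 -m pendant '[{"claw":0,"dx":3,"dy":0,"dz":0,"twist":0},{"claw":0,"dx":6,"dy":0,"dz":0,"twist":0},{"claw":0,"dx":9,"dy":0,"dz":0,"twist":0},{"claw":0,"dx":12,"dy":0,"dz":0,"twist":0},{"claw":0,"dx":16,"dy":0,"dz":0,"twist":0},{"claw":0,"dx":20,"dy":0,"dz":0,"twist":0},{"claw":0,"dx":24,"dy":0,"dz":0,"twist":0},{"claw":0,"dx":28,"dy":0,"dz":0,"twist":0},{"claw":0,"dx":32,"dy":0,"dz":0,"twist":0},{"claw":0,"dx":36,"dy":0,"dz":0,"twist":0},{"claw":0,"dx":40,"dy":0,"dz":0,"twist":0},{"claw":0,"dx":44,"dy":0,"dz":0,"twist":0},{"claw":0,"dx":48,"dy":0,"dz":0,"twist":0},{"claw":0,"dx":52,"dy":0,"dz":0,"twist":0},{"claw":0,"dx":56,"dy":0,"dz":0,"twist":0},{"claw":0,"dx":60,"dy":0,"dz":0,"twist":0}]'
python3 - <<'E'
from h import *
import cv2
s=sense();print(s["position"],s["wrist_force"])
i=cams.camera_info("wrist");np.save("w4.npy",i)
a=cams.capture("wrist")
cv2.imwrite("pics/w4.png",a)
E
```

```text
time: 5.2
position: [604.0, -85.3, 38.1]
eef_rot: [3.142, 0.001, 1.778]
wrist_force: [0.5, -2.2, 0.7]
finger_gap: -0.002
grasp_force: 1.3
[603.97771089 -85.33453205  38.12882296] [ 0.47994637 -2.21175792  0.70228307]
```

View pics/w4.png

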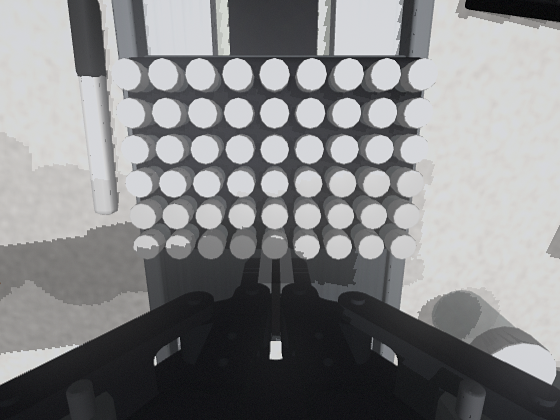

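The wrist view shows the carrier straight between the walls, with the tips in contact at 2 N. About 50 mm remain.

```bash
python3 -m pendant '[{"claw":0,"dx":4,"dy":0,"dz":0,"twist":0},{"claw":0,"dx":8,"dy":0,"dz":0,"twist":0},{"claw":0,"dx":12,"dy":0,"dz":0,"twist":0},{"claw":0,"dx":16,"dy":0,"dz":0,"twist":0},{"claw":0,"dx":20,"dy":0,"dz":0,"twist":0},{"claw":0,"dx":24,"dy":0,"dz":0,"twist":0},{"claw":0,"dx":28,"dy":0,"dz":0,"twist":0},{"claw":0,"dx":31,"dy":0,"dz":0,"twist":0},{"claw":0,"dx":34,"dy":0,"dz":0,"twist":0},{"claw":0,"dx":36,"dy":0,"dz":0,"twist":0},{"claw":0,"dx":38,"dy":0,"dz":0,"twist":0}]'
python3 -m pendant '[{"claw":0,"dx":1.5,"dy":0,"dz":0,"twist":0},{"claw":0,"dx":3,"dy":0,"dz":0,"twist":0},{"claw":0,"dx":4.5,"dy":0,"dz":0,"twist":0},{"claw":0,"dx":6,"dy":0,"dz":0,"twist":0}]'
python3 -m pendant '[{"claw":0,"dx":1,"dy":0,"dz":0,"twist":0},{"claw":0,"dx":2,"dy":0,"dz":0,"twist":0}]'
python3 -m pendant '[{"claw":0,"dx":1,"dy":0,"dz":0,"twist":0},{"claw":0,"dx":2,"dy":0,"dz":0,"twist":0}]'
```

```text
time: 6.35
position: [596.1, -47.7, 38.1]
eef_rot: [3.142, 0.0, 1.778]
wrist_force: [0.2, -3.1, -1.0]
finger_gap: -0.005
grasp_force: 1.4
time: 6.75
position: [594.9, -41.8, 38.1]
eef_rot: [3.142, 0.0, 1.778]
wrist_force: [1.0, -2.8, 1.1]
finger_gap: -0.001
grasp_force: 1.4
time: 6.95
position: [594.4, -39.9, 38.1]
eef_rot: [-3.142, 0.0, 1.778]
wrist_force: [1.7, -3.2, -0.5]
finger_gap: 0.001
grasp_force: 1.4
time: 7.15
position: [594.0, -37.9, 38.1]
eef_rot: [3.142, 0.0, 1.778]
wrist_force: [0.6, -2.4, 0.7]
finger_gap: 0.002
grasp_force: 1.4
```

```bash
for k in 1; do python3 -m pendant '[{"claw":0,"dx":0.8,"dy":0,"dz":0,"twist":0},{"claw":0,"dx":1.6,"dy":0,"dz":0,"twist":0}]'; done
python3 -m pendant '[{"claw":0,"dx":0.8,"dy":0,"dz":0,"twist":0},{"claw":0,"dx":1.6,"dy":0,"dz":0,"twist":0}]'
python3 -m pendant '[{"claw":0,"dx":0.8,"dy":0,"dz":0,"twist":0},{"claw":0,"dx":1.6,"dy":0,"dz":0,"twist":0}]'
```

```text
time: 7.35
position: [593.7, -36.4, 38.1]
eef_rot: [-3.142, 0.0, 1.778]
wrist_force: [0.2, -2.6, 0.2]
finger_gap: 0.0
grasp_force: 1.4
time: 7.55
position: [593.4, -34.8, 38.1]
eef_rot: [-3.142, 0.0, 1.778]
wrist_force: [1.1, -2.9, 1.1]
finger_gap: -0.0
grasp_force: 1.4
time: 7.75
position: [593.0, -33.2, 38.1]
eef_rot: [-3.142, 0.0, 1.778]
wrist_force: [0.6, -3.5, 1.0]
finger_gap: -0.002
grasp_force: 1.4
```

```bash
python3 -m pendant '[{"claw":0,"dx":0.8,"dy":0,"dz":0,"twist":0},{"claw":0,"dx":1.6,"dy":0,"dz":0,"twist":0}]'
python3 -m pendant '[{"claw":0,"dx":0.8,"dy":0,"dz":0,"twist":0},{"claw":0,"dx":1.6,"dy":0,"dz":0,"twist":0}]'
python3 - <<'E'
from h import *
import cv2
i=cams.camera_info("wrist");np.save("w5.npy",i)
b=cams.capture("side")[150:310,210:330]; t=cams.capture("top")[145:245,185:335]
cv2.imwrite("pics/w5.png",cv2.hconcat([cv2.resize(b,(300,400),interpolation=2),cv2.resize(t,(500,400),interpolation=2)]))
E
```

```text
time: 7.95
position: [592.7, -31.6, 38.1]
eef_rot: [-3.142, 0.0, 1.778]
wrist_force: [0.5, -3.0, 0.4]
finger_gap: -0.003
grasp_force: 1.4
time: 8.15
position: [592.4, -30.1, 38.1]
eef_rot: [3.142, 0.0, 1.778]
wrist_force: [0.6, -3.1, -0.1]
finger_gap: 0.005
grasp_force: 1.4
```

View pics/w5.png

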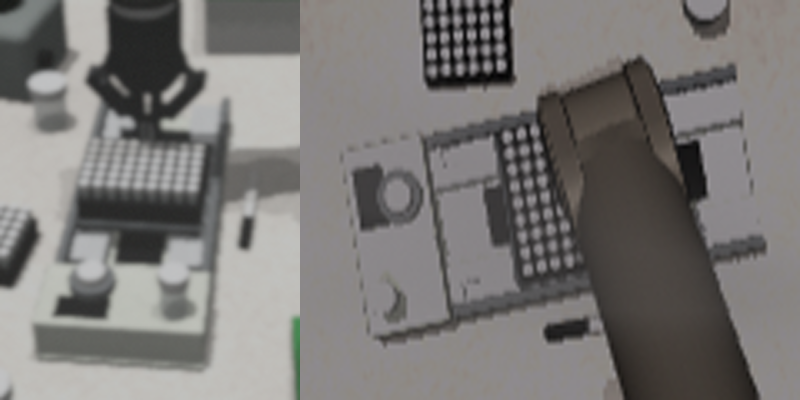

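The picture contradicts my dead reckoning: the rack front has moved only about 55 mm (top-crop column ~503). I'll compute the rack's position relative to the TCP before moving again.

```bash
python3 - <<'E'
from h import *
import cv2
th=1.778;R=np.array([[np.cos(th),-np.sin(th)],[np.sin(th),np.cos(th)]]);o=np.array([581.27,2.76])
f=lambda i,uv,z:R.T@(ray(i,uv,z)[:2]-o)
L=lambda n:np.load(n,allow_pickle=True).item()
for n in("w2.npy","w3.npy","w4.npy","w5.npy"):
    i=L(n);C=-i["R"].T@i["t"];print(n,"cam",R.T@(C[:2]-o),C[2])
print("rear caps w2",f(L("w2.npy"),(275,75),86),"w3",f(L("w3.npy"),(275,105),86),"w4",f(L("w4.npy"),(274,246),86))
print("front caps w4",f(L("w4.npy"),(274,75),86))
print("lip w3",f(L("w3.npy"),(275,230),58))
t=cams.camera_info("top")
for p,z in(((495,140),86),((530,285),86),((500,135),42),((520,285),42)):
    print("front top",f(t,((p[0]-300)/3.3333+184.6,p[1]/4+144.6),z))
w=cams.capture("wrist");cv2.imwrite("pics/w6.png",cv2.convertScaleAbs(w,alpha=1.3))
E
```

```text
w2.npy cam [-111.10834721    0.93982222] 373.0211967600916
w3.npy cam [-80.42335654  -3.88304417] 210.96221236589804
w4.npy cam [-20.93835067  -3.85217642] 210.88982889137625
w5.npy cam [35.35138922 -3.8673126 ] 210.92606560437324
rear caps w2 [-76.77797369   1.6628488 ] w3 [-75.78512264  -3.67905394] w4 [-72.1748758   -3.22659032]
front caps w4 [-6.11684645 -3.296227  ]
lip w3 [-134.43064609   -3.63269245]
front top [ 59.69810545 -55.10211998]
front top [47.85905512 65.26278626]
front top [ 55.27275048 -63.07686874]
front top [58.37324721 61.72127866]
```

View pics/w6.png

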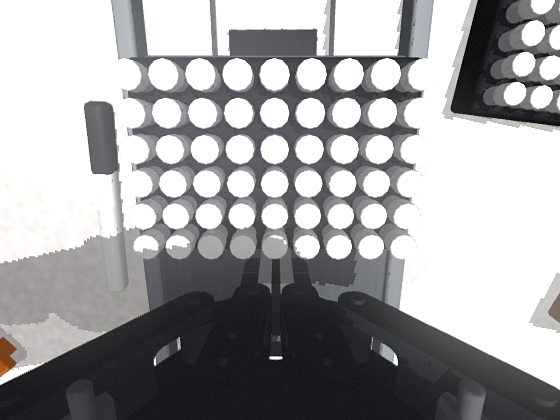

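The rear caps moved only 4 mm during the 60 mm push, so the fingers got past the lip and now push the rack. I need the real fingertip height: project the tip point and compare it with its visible row (~248).

```bash
python3 - <<'E'
from h import *
import cv2
i=cams.camera_info("wrist");s=sense();p=s["position"];print(p,s["q"],s["wrist_force"],s["time"])
for h in(-8,0,10,20,30,40,60):
  for d in (0,11):
    X=p+np.array([-.206*d,.979*d,h]);c=i["R"]@X+i["t"];print(h,d,(c[:2]/c[2]*i["fx"]+[i["cx"],i["cy"]]).round())
# crops stacked: w2 tip region, w3-time n/a, w4, w6
ims=[cv2.convertScaleAbs(cv2.imread(f"pics/{n}.png")[200:370,200:350],alpha=a) for n,a in(("wrist2",2.5),("w4",2.5),("w6",2))]
cv2.imwrite("pics/tips.png",cv2.resize(cv2.hconcat(ims),(800,302),interpolation=2))
E
```

```text
[592.37672907 -29.85276835  38.12329285] [ 0.2735514   0.57873516 -0.43386979  1.85842218  0.33398906  0.77641929
 -0.13154258] [ 0.52554771 -1.20697338  0.31992525] 8.3
-8 0 [276. 239.]
-8 11 [276. 222.]
0 0 [276. 244.]
0 11 [276. 226.]
10 0 [276. 251.]
10 11 [276. 232.]
20 0 [276. 259.]
20 11 [276. 239.]
30 0 [276. 268.]
30 11 [276. 247.]
40 0 [276. 278.]
40 11 [276. 255.]
60 0 [276. 302.]
60 11 [276. 276.]
```

View pics/tips.png

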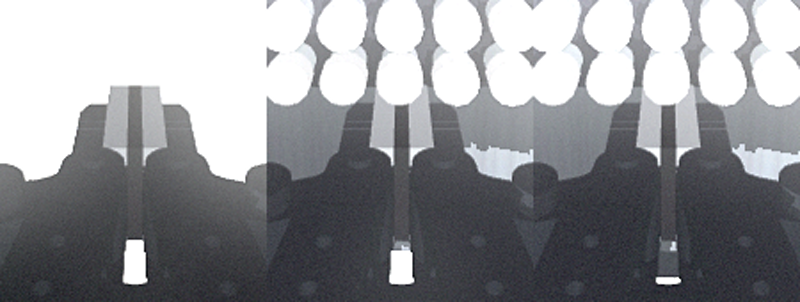

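The tips' front edge shows at row 248, where 222–239 was expected, so the tips may sit higher than the nominal 30 mm. I'll check with the earlier side picture, where the tip is at about (275,184).

```bash
python3 - <<'E'
from h import *
i=cams.camera_info("side")
def proj(X):c=i["R"]@np.array(X)+i["t"];return (c[:2]/c[2]*i["fx"]+[i["cx"],i["cy"]]).round(1)
for z in(20,30,40,50,60,70,80): print(z,proj([616.3,-143.4,z]))
th=1.778;R=np.array([[np.cos(th),-np.sin(th)],[np.sin(th),np.cos(th)]]);o=np.array([581.27,2.76])
for x,y,z in((-142,-40,58),(-142,40,58),(-142,0,58)):print("lip",proj([*(R@[x,y]+o),z]))
E
```

```text
20 [274.3 198.3]
30 [274.2 195.5]
40 [274.1 192.6]
50 [274.1 189.8]
60 [274.  186.9]
70 [273.9 184. ]
80 [273.8 181.1]
lip [261.3 188.5]
lip [289.  189.8]
lip [275.1 189.1]
```

Both views put the closed tips at z ≈ 66, about 28 mm above the TCP reading, so they passed over the lip. The carrier itself is fine. I'll back off, go over the lip and come down behind it to a height that is safe under either reading.

```bash
python3 -m pendant '[{"claw":0,"dx":-4,"dy":0,"dz":0,"twist":0},{"claw":0,"dx":-8,"dy":0,"dz":-20,"twist":0},{"claw":0,"dx":-12,"dy":0,"dz":-40,"twist":0},{"claw":0,"dx":-40,"dy":0,"dz":-40,"twist":0},{"claw":0,"dx":-70,"dy":0,"dz":-40,"twist":0},{"claw":0,"dx":-100,"dy":0,"dz":-40,"twist":0},{"claw":0,"dx":-100,"dy":0,"dz":-20,"twist":0},{"claw":0,"dx":-100,"dy":0,"dz":0,"twist":0},{"claw":0,"dx":-100,"dy":0,"dz":12,"twist":0},{"claw":0,"dx":-100,"dy":0,"dz":18,"twist":0},{"claw":0,"dx":-100,"dy":0,"dz":18,"twist":0}]'
python3 - <<'E'
from h import *
import cv2
s=sense();p=s["position"];print(p,s["wrist_force"])
i=cams.camera_info("side")
def proj(X):c=i["R"]@np.array(X)+i["t"];return (c[:2]/c[2]*i["fx"]+[i["cx"],i["cy"]]).round(1)
for z in(10,30,50,70): print(z,proj([p[0],p[1],z]))
np.save("w7.npy",cams.camera_info("wrist"))
a=cams.capture("wrist");b=cams.capture("side")[150:250,220:340]
cv2.imwrite("pics/w7.png",cv2.hconcat([cv2.convertScaleAbs(cv2.resize(a,(400,300)),alpha=1.3),cv2.resize(b,(400,300),interpolation=2)]))
E
```

```text
time: 9.4
position: [612.6, -127.3, 19.4]
eef_rot: [-3.14, -0.001, 1.779]
wrist_force: [0.0, 0.1, 0.3]
finger_gap: -0.001
grasp_force: 0.0
[ 612.55451372 -127.30955831   19.43519888] [0.00379742 0.14577635 0.25396854]
10 [273.8 204.3]
30 [273.7 198.7]
50 [273.5 193. ]
70 [273.3 187.2]
```

View pics/w7.png

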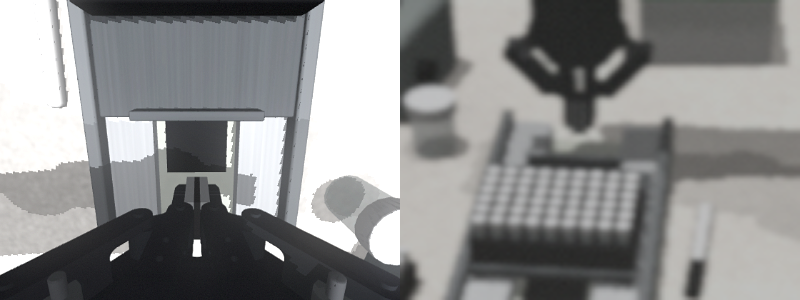

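The side view puts the tip at v ≈ 193, so z ≈ 50 with TCP z at 19.4. That confirms the 30 mm offset, and the lip is now ahead of the tips at wrist rows 151–168. That used up my picture allowance (one over the ten, by miscount), so I'll go by numbers and force from here.

```bash
python3 - <<'E'
from h import *
i=np.load("w7.npy",allow_pickle=True).item()
th=1.778;R=np.array([[np.cos(th),-np.sin(th)],[np.sin(th),np.cos(th)]]);o=np.array([581.27,2.76])
for uv in((182,153),(370,153),(182,168),(370,168)):print(R.T@(ray(i,uv,58)[:2]-o))
print(R.T@(np.array([612.55,-127.31])-o))
E
python3 -m pendant '[{"claw":0,"dx":0,"dy":0,"dz":6,"twist":0},{"claw":0,"dx":0,"dy":0,"dz":11,"twist":0},{"claw":0,"dx":5,"dy":0,"dz":11,"twist":0},{"claw":0,"dx":10,"dy":0,"dz":11,"twist":0},{"claw":0,"dx":15,"dy":0,"dz":11,"twist":0},{"claw":0,"dx":20,"dy":0,"dz":11,"twist":0},{"claw":0,"dx":23,"dy":0,"dz":11,"twist":0},{"claw":0,"dx":26,"dy":0,"dz":11,"twist":0}]'
python3 -m pendant '[{"claw":0,"dx":2.5,"dy":0,"dz":0,"twist":0},{"claw":0,"dx":5,"dy":0,"dz":0,"twist":0},{"claw":0,"dx":7.5,"dy":0,"dz":0,"twist":0},{"claw":0,"dx":10,"dy":0,"dz":0,"twist":0}]'
python3 -m pendant '[{"claw":0,"dx":2.5,"dy":0,"dz":0,"twist":0},{"claw":0,"dx":5,"dy":0,"dz":0,"twist":0},{"claw":0,"dx":7.5,"dy":0,"dz":0,"twist":0},{"claw":0,"dx":10,"dy":0,"dz":0,"twist":0}]'
```

```text
[-77.91681675  34.95810863]
[-77.81636905 -42.49101437]
[-84.11831464  35.43397238]
[-84.01102427 -42.98622203]
[-133.72285708   -3.85237522]
time: 10.3
position: [607.6, -102.2, 9.2]
eef_rot: [3.141, 0.0, 1.778]
wrist_force: [0.1, 0.1, -0.4]
finger_gap: -0.002
grasp_force: 0.0
time: 10.7
position: [605.5, -92.7, 9.1]
eef_rot: [3.142, 0.0, 1.778]
wrist_force: [0.4, -0.4, 0.0]
finger_gap: 0.001
grasp_force: 0.0
time: 11.1
position: [603.5, -83.4, 9.1]
eef_rot: [-3.142, 0.0, 1.778]
wrist_force: [-0.6, -2.4, -0.2]
finger_gap: -0.001
grasp_force: 1.2
```

Contact with the lip at 2.4 N. About 50 mm remain.

```bash
python3 -m pendant '[{"claw":0,"dx":3,"dy":0,"dz":0,"twist":0},{"claw":0,"dx":6,"dy":0,"dz":0,"twist":0},{"claw":0,"dx":9,"dy":0,"dz":0,"twist":0},{"claw":0,"dx":12,"dy":0,"dz":0,"twist":0},{"claw":0,"dx":15,"dy":0,"dz":0,"twist":0},{"claw":0,"dx":18,"dy":0,"dz":0,"twist":0},{"claw":0,"dx":21,"dy":0,"dz":0,"twist":0},{"claw":0,"dx":24,"dy":0,"dz":0,"twist":0},{"claw":0,"dx":27,"dy":0,"dz":0,"twist":0},{"claw":0,"dx":30,"dy":0,"dz":0,"twist":0},{"claw":0,"dx":33,"dy":0,"dz":0,"twist":0},{"claw":0,"dx":36,"dy":0,"dz":0,"twist":0}]'
python3 -m pendant '[{"claw":0,"dx":1.5,"dy":0,"dz":0,"twist":0},{"claw":0,"dx":3,"dy":0,"dz":0,"twist":0}]'
python3 -m pendant '[{"claw":0,"dx":1.5,"dy":0,"dz":0,"twist":0},{"claw":0,"dx":3,"dy":0,"dz":0,"twist":0}]'
python3 -m pendant '[{"claw":0,"dx":1,"dy":0,"dz":0,"twist":0},{"claw":0,"dx":2,"dy":0,"dz":0,"twist":0}]'
```

```text
time: 12.3
position: [596.0, -47.5, 9.1]
eef_rot: [-3.142, 0.0, 1.778]
wrist_force: [0.4, -2.2, -1.1]
finger_gap: -0.002
grasp_force: 1.2
time: 12.5
position: [595.4, -44.7, 9.1]
eef_rot: [-3.142, 0.0, 1.778]
wrist_force: [-0.1, -3.0, -0.8]
finger_gap: -0.004
grasp_force: 1.2
time: 12.7
position: [594.9, -41.9, 9.1]
eef_rot: [3.142, 0.0, 1.778]
wrist_force: [0.2, -2.5, -0.5]
finger_gap: -0.001
grasp_force: 1.2
time: 12.9
position: [594.4, -39.9, 9.1]
eef_rot: [-3.142, 0.0, 1.778]
wrist_force: [-0.2, -2.1, -0.4]
finger_gap: 0.0
grasp_force: 1.2
```

```bash
python3 -m pendant '[{"claw":0,"dx":1,"dy":0,"dz":0,"twist":0},{"claw":0,"dx":2,"dy":0,"dz":0,"twist":0}]' | grep -E "posi|wrist"
python3 -m pendant '[{"claw":0,"dx":1,"dy":0,"dz":0,"twist":0},{"claw":0,"dx":2,"dy":0,"dz":0,"twist":0}]'| grep -E "posi|wrist"
python3 -m pendant '[{"claw":0,"dx":1,"dy":0,"dz":0,"twist":0},{"claw":0,"dx":2,"dy":0,"dz":0,"twist":0}]'| grep -E "posi|wrist"
```

```text
position: [594.0, -37.9, 9.1]
wrist_force: [0.5, -1.9, -0.1]
position: [593.6, -35.5, 9.1]
wrist_force: [-0.2, -1.6, -0.1]
position: [593.3, -34.1, 9.1]
wrist_force: [1.1, -1.1, -1.6]
```

```bash
python3 -m pendant '[{"claw":0,"dx":0.5,"dy":0,"dz":0,"twist":0},{"claw":0,"dx":1,"dy":0,"dz":0,"twist":0}]' | grep -E "posi|wrist"
python3 -m pendant '[{"claw":0,"dx":0.5,"dy":0,"dz":0,"twist":0},{"claw":0,"dx":1,"dy":0,"dz":0,"twist":0}]'| grep -E "posi|wrist"
python3 -m pendant '[{"claw":0,"dx":0.5,"dy":0,"dz":0,"twist":0},{"claw":0,"dx":1,"dy":0,"dz":0,"twist":0}]'| grep -E "posi|wrist"
```

```text
position: [593.1, -33.2, 9.1]
wrist_force: [0.4, -2.2, -0.9]
position: [592.8, -32.2, 9.1]
wrist_force: [0.2, -2.1, -0.3]
position: [592.7, -31.4, 9.1]
wrist_force: [1.3, -4.1, -0.1]
```

```bash
python3 -m pendant '[{"claw":0,"dx":0.5,"dy":0,"dz":0,"twist":0},{"claw":0,"dx":1,"dy":0,"dz":0,"twist":0}]' | grep -E "posi|wrist"
python3 -m pendant '[{"claw":0,"dx":0.5,"dy":0,"dz":0,"twist":0},{"claw":0,"dx":0.5,"dy":0,"dz":0,"twist":0}]'| grep -E "posi|wrist"
```

```text
position: [592.7, -31.5, 9.1]
wrist_force: [1.9, -6.2, -1.2]
position: [592.7, -31.4, 9.1]
wrist_force: [1.9, -5.7, -1.6]
```

The carrier has stopped firmly against the notch walls at 6 N. I'll back off, rise, and measure the cap-grid pitch to check that it dropped.

```bash
python3 -m pendant '[{"claw":0,"dx":-4,"dy":0,"dz":0,"twist":0},{"claw":0,"dx":-8,"dy":0,"dz":0,"twist":0},{"claw":0,"dx":-8,"dy":0,"dz":-30,"twist":0},{"claw":0,"dx":-8,"dy":0,"dz":-60,"twist":0},{"claw":0,"dx":0,"dy":0,"dz":-80,"twist":0},{"claw":0,"dx":15,"dy":0,"dz":-80,"twist":0},{"claw":0,"dx":20,"dy":0,"dz":-80,"twist":0},{"claw":0,"dx":20,"dy":0,"dz":-80,"twist":0}]' | grep -E "time|posi|wrist"
cat > caps.py <<'E'
from h import *
import cv2
from scipy.spatial import cKDTree
def caps(img,lo=150):
    g=cv2.cvtColor(img,cv2.COLOR_BGR2GRAY)
    out=[]
    for t in range(90,220,10):
        for c in cv2.findContours((g>t).astype('uint8'),cv2.RETR_LIST,cv2.CHAIN_APPROX_NONE)[0]:
            A=cv2.contourArea(c)
            if A<120 or A>1600: continue
            (x,y),r=cv2.minEnclosingCircle(c)
            if A/(np.pi*r*r)>.82: out.append((x,y,r))
    keep=[]
    for o in sorted(out,key=lambda o:-o[2]):
        if all(np.hypot(o[0]-k[0],o[1]-k[1])>8 for k in keep): keep.append(o)
    return np.array(keep)
E
python3 - <<'E'
from caps import *
i=cams.camera_info("wrist");img=cams.capture("wrist");np.save("w8.npy",i);cv2.imwrite("pics/w8.png",img)
for n,f in(("w2","wrist2"),("w4","w4"),("w8","w8")):
    k=caps(cv2.imread(f"pics/{f}.png"));print(n,len(k));print(k[np.lexsort((k[:,0],(k[:,1]//12)))].round(0).astype(int).tolist())
E
```

```text
time: 15.3
position: [587.1, -8.3, 88.2]
wrist_force: [-0.3, -0.9, 0.7]
w2 36
[[214, 19, 7], [230, 19, 7], [248, 19, 7], [264, 19, 7], [281, 19, 7], [298, 19, 7], [315, 19, 7], [332, 19, 7], [349, 19, 7], [214, 38, 7], [231, 38, 7], [248, 38, 7], [264, 38, 7], [281, 38, 7], [298, 38, 7], [314, 38, 7], [331, 38, 8], [348, 38, 7], [215, 56, 7], [231, 56, 7], [248, 56, 7], [264, 56, 7], [281, 56, 7], [298, 56, 7], [314, 56, 7], [331, 56, 7], [347, 56, 7], [216, 73, 7], [232, 74, 7], [248, 74, 7], [265, 74, 7], [281, 74, 7], [297, 74, 7], [314, 74, 7], [330, 74, 7], [346, 73, 7]]
w4 43
[[164, 74, 17], [200, 74, 16], [238, 75, 17], [274, 74, 17], [310, 75, 17], [348, 74, 17], [384, 73, 17], [167, 112, 16], [202, 113, 15], [239, 113, 16], [274, 113, 16], [310, 113, 16], [344, 113, 17], [382, 112, 16], [170, 148, 16], [206, 148, 16], [240, 149, 15], [275, 149, 15], [308, 149, 15], [342, 148, 17], [377, 148, 17], [173, 183, 14], [208, 182, 15], [242, 182, 16], [274, 182, 15], [308, 182, 15], [342, 183, 14], [375, 182, 15], [210, 214, 15], [242, 215, 14], [275, 215, 14], [308, 215, 14], [340,
[... 215 characters left out ...]
6, 12], [250, 36, 12], [276, 35, 12], [302, 36, 12], [328, 36, 12], [354, 36, 12], [381, 35, 12], [173, 64, 11], [198, 64, 11], [224, 64, 12], [251, 64, 12], [276, 64, 12], [302, 64, 12], [327, 64, 12], [352, 64, 12], [378, 64, 11], [175, 91, 11], [201, 91, 11], [226, 91, 12], [251, 91, 11], [276, 91, 11], [300, 91, 11], [325, 91, 12], [350, 91, 12], [376, 90, 11], [177, 117, 10], [202, 117, 11], [227, 117, 11], [251, 117, 11], [276, 117, 11], [300, 117, 11], [324, 117, 11], [348, 117, 11], [374, 117, 11], [461, 114, 9], [481, 116, 9], [179, 142, 10], [204, 141, 11], [229, 142, 11], [252, 142, 10], [276, 142, 10], [300, 142, 10], [323, 141, 11], [347, 142, 11], [372, 142, 10], [455, 135, 9]]
```

```bash
python3 - <<'E'
from h import *
from scipy.optimize import brentq
L=lambda n:np.load(n,allow_pickle=True).item()
th=1.778;R=np.array([[np.cos(th),-np.sin(th)],[np.sin(th),np.cos(th)]]);o=np.array([581.27,2.76])
f=lambda i,u,v,z:R.T@(ray(i,(u,v),z)[:2]-o)
w=lambda i,r,z:np.linalg.norm(f(i,r[0],r[2],z)-f(i,r[1],r[2],z))/r[3]
P=[]
for n,rows in(("w2.npy",[(214,349,19,8),(214,348,38,8),(215,347,56,8),(216,346,74,8)]),("w4.npy",[(164,384,74,6),(167,382,112,6),(170,377,148,6),(173,375,182,6),(175,373,215,6),(178,371,246,6)])):
    q=[w(L(n),r,86) for r in rows];print(n,np.round(q,2));P.append(np.mean(q))
i=L("w8.npy")
for r in[(171,381,35.5,8),(173,378,64,8),(175,376,91,8),(177,374,117,8),(179,372,142,8)]:
    print([round(brentq(lambda z:w(i,r,z)-p,20,150),1) for p in P], f(i,276,r[2],78))
E
```

```text
w2.npy [13.37 13.46 13.44 13.43]
w4.npy [13.18 13.28 13.16 13.22 13.33 13.35]
[78.1, 80.5] [98.43371936 -3.03244   ]
[77.7, 80.0] [84.97405359 -3.08148496]
[77.9, 80.3] [71.66746349 -3.12997213]
[78.0, 80.3] [58.30969907 -3.17864578]
[77.9, 80.3] [44.93025394 -3.22739842]
```

The caps are now at z ≈ 78–80, against 86 before, and even across all rows, so the carrier is seated and level. Next I move near the button and locate it with the wrist camera.

```bash
python3 -m pendant '[{"claw":0,"dx":0,"dy":0,"dz":-20,"twist":0},{"claw":0,"dx":30,"dy":6,"dz":-20,"twist":0},{"claw":0,"dx":65,"dy":14,"dz":-20,"twist":0},{"claw":0,"dx":100,"dy":22,"dz":-20,"twist":0},{"claw":0,"dx":125,"dy":27,"dz":-20,"twist":0},{"claw":0,"dx":140,"dy":30,"dz":-20,"twist":0},{"claw":0,"dx":140,"dy":30,"dz":-20,"twist":0},{"claw":0,"dx":140,"dy":30,"dz":-20,"twist":0}]' | grep -E "time|posi|wrist"
python3 - <<'E'
from caps import *
s=sense();i=cams.camera_info("wrist");img=cams.capture("wrist");np.save("w9.npy",i);cv2.imwrite("pics/w9.png",img)
g=cv2.cvtColor(img,cv2.COLOR_BGR2GRAY)
th=1.778;R=np.array([[np.cos(th),-np.sin(th)],[np.sin(th),np.cos(th)]])
c=cv2.HoughCircles(cv2.medianBlur(g,3),cv2.HOUGH_GRADIENT_ALT,1.5,20,param1=150,param2=.7,minRadius=8,maxRadius=60)
for q in (c[0] if c is not None else []): print(q.round(1),g[int(q[1]),int(q[0])],R.T@(ray(i,q[:2],74)[:2]-s["position"][:2]), "diam",2*q[2]/i["fx"]*(-(i["R"].T@i["t"])[2]-74)/.97)
E
```

```text
time: 16.15
position: [588.7, 131.3, 108.4]
wrist_force: [-0.0, -0.5, -0.5]
[274.5 163.5  31.9] 198 [41.69548712  0.94247604] diam 42.16701815603251
[274.5 163.5  20.2] 198 [41.69548712  0.94247604] diam 26.761146150642986
```

The button circle is at (274.5,163.5), 26.8 mm across. That is about 41 mm ahead of and 1 mm left of the tips.

```bash
python3 -m pendant '[{"claw":0,"dx":20,"dy":-0.5,"dz":0,"twist":0},{"claw":0,"dx":40,"dy":-1,"dz":0,"twist":0},{"claw":0,"dx":40,"dy":-1,"dz":20,"twist":0},{"claw":0,"dx":40,"dy":-1,"dz":40,"twist":0},{"claw":0,"dx":40,"dy":-1,"dz":50,"twist":0},{"claw":0,"dx":40,"dy":-1,"dz":55,"twist":0},{"claw":0,"dx":40,"dy":-1,"dz":55,"twist":0}]' | grep -E "time|posi|wrist"
python3 -m pendant '[{"claw":0,"dx":0,"dy":0,"dz":2,"twist":0},{"claw":0,"dx":0,"dy":0,"dz":4,"twist":0}]'| grep -E "posi|wrist"
python3 -m pendant '[{"claw":0,"dx":0,"dy":0,"dz":2,"twist":0},{"claw":0,"dx":0,"dy":0,"dz":4,"twist":0}]'| grep -E "posi|wrist"
```

```text
time: 16.9
position: [579.5, 170.9, 53.7]
wrist_force: [-0.0, -0.6, 0.4]
position: [580.2, 172.1, 50.8]
wrist_force: [-0.3, 0.6, -0.7]
position: [579.7, 172.1, 46.3]
wrist_force: [0.0, 0.2, -0.8]
```

```bash
python3 -m pendant '[{"claw":0,"dx":0,"dy":0,"dz":1,"twist":0},{"claw":0,"dx":0,"dy":0,"dz":2,"twist":0}]'| grep -E "posi|wrist"
python3 -m pendant '[{"claw":0,"dx":0,"dy":0,"dz":1,"twist":0},{"claw":0,"dx":0,"dy":0,"dz":2,"twist":0}]'| grep -E "posi|wrist"
python3 -m pendant '[{"claw":0,"dx":0,"dy":0,"dz":1,"twist":0},{"claw":0,"dx":0,"dy":0,"dz":2,"twist":0}]'| grep -E "posi|wrist"
```

```text
position: [579.5, 172.1, 44.0]
wrist_force: [0.4, 0.9, 1.4]
position: [579.6, 172.1, 42.2]
wrist_force: [-0.9, 0.2, 1.3]
position: [579.5, 172.1, 40.2]
wrist_force: [-0.5, -0.4, 2.7]
```

Contact began near TCP z 44–45 and the spring force is rising, so I keep pressing to the stop.

```bash
python3 -m pendant '[{"claw":0,"dx":0,"dy":0,"dz":1,"twist":0},{"claw":0,"dx":0,"dy":0,"dz":2,"twist":0}]'| grep -E "posi|wrist"
python3 -m pendant '[{"claw":0,"dx":0,"dy":0,"dz":1,"twist":0},{"claw":0,"dx":0,"dy":0,"dz":1.5,"twist":0},{"claw":0,"dx":0,"dy":0,"dz":1.5,"twist":0}]'| grep -E "posi|wrist"
```

```text
position: [579.5, 172.1, 38.2]
wrist_force: [-1.3, 0.5, 5.2]
position: [579.6, 172.1, 36.9]
wrist_force: [-2.0, -1.2, 5.9]
```

```bash
python3 -m pendant '[{"claw":0,"dx":0,"dy":0,"dz":1,"twist":0},{"claw":0,"dx":0,"dy":0,"dz":1,"twist":0}]'| grep -E "posi|wrist"
python3 -m pendant '[{"claw":0,"dx":0,"dy":0,"dz":1,"twist":0},{"claw":0,"dx":0,"dy":0,"dz":1,"twist":0},{"claw":0,"dx":0,"dy":0,"dz":1,"twist":0}]'| grep -E "posi|wrist"
```

```text
position: [579.7, 172.1, 36.8]
wrist_force: [-4.2, -1.7, 13.1]
position: [579.7, 172.1, 36.6]
wrist_force: [-6.1, -3.0, 20.3]
```

The button is fully down against a hard stop at 20 N. I release it, rise, and recheck the carrier from the earlier viewpoint.

```bash
python3 -m pendant '[{"claw":0,"dx":0,"dy":0,"dz":-4,"twist":0},{"claw":0,"dx":0,"dy":0,"dz":-20,"twist":0},{"claw":0,"dx":0,"dy":0,"dz":-50,"twist":0},{"claw":0,"dx":0,"dy":0,"dz":-75,"twist":0},{"claw":0,"dx":-40,"dy":1,"dz":-75,"twist":0},{"claw":0,"dx":-40,"dy":1,"dz":-75,"twist":0},{"claw":0,"dx":-40,"dy":1,"dz":-75,"twist":0}]'| grep -E "posi|wrist"
python3 - <<'E'
from caps import *
i=cams.camera_info("wrist");g=cv2.cvtColor(cams.capture("wrist"),cv2.COLOR_BGR2GRAY)
c=cv2.HoughCircles(cv2.medianBlur(g,3),cv2.HOUGH_GRADIENT_ALT,1.5,20,param1=150,param2=.7,minRadius=8,maxRadius=60);print(c)
E
python3 -m pendant '[{"claw":0,"dx":-40,"dy":-8,"dz":0,"twist":0},{"claw":0,"dx":-80,"dy":-17,"dz":0,"twist":0},{"claw":0,"dx":-120,"dy":-26,"dz":0,"twist":0},{"claw":0,"dx":-140,"dy":-30,"dz":0,"twist":0},{"claw":0,"dx":-140,"dy":-30,"dz":20,"twist":0},{"claw":0,"dx":-140,"dy":-30,"dz":24,"twist":0},{"claw":0,"dx":-140,"dy":-30,"dz":24,"twist":0},{"claw":0,"dx":-140,"dy":-30,"dz":24,"twist":0}]'| grep -E "time|posi|wrist"
python3 - <<'E'
from caps import *
th=1.778;R=np.array([[np.cos(th),-np.sin(th)],[np.sin(th),np.cos(th)]]);o=np.array([581.27,2.76])
i=cams.camera_info("wrist");k=caps(cams.capture("wrist"))
for i,k in((np.load("w8.npy",allow_pickle=True).item(),caps(cv2.imread("pics/w8.png"))),(i,k)):
    k=k[k[:,0]<400];P=np.array([R.T@(ray(i,q[:2],78)[:2]-o) for q in k])
    print(len(k),[(round(P[abs(P[:,0]-x)<4,0].mean(),1),round(np.ptp(P[abs(P[:,0]-x)<4,1]),1)) for x in(98,85,72,58,45)])
E
```

```text
position: [589.1, 131.6, 109.9]
wrist_force: [-0.1, -0.0, -0.4]
[[[271.5      166.5       32.13142 ]
  [271.5      166.5       20.184347]]]
time: 20.45
position: [588.4, -8.3, 86.0]
wrist_force: [0.3, -1.1, 0.2]
45 [(np.float64(98.4), np.float64(107.3)), (np.float64(85.0), np.float64(107.4)), (np.float64(71.7), np.float64(107.3)), (np.float64(58.2), np.float64(107.5)), (np.float64(45.1), np.float64(107.4))]
45 [(np.float64(98.4), np.float64(107.1)), (np.float64(85.0), np.float64(107.4)), (np.float64(71.7), np.float64(107.0)), (np.float64(58.3), np.float64(107.0)), (np.float64(45.1), np.float64(107.0))]
```

The button is up at its old size, and the carrier is unmoved and level. The arm is clear, with the tips at about 115 mm over caps at 78 mm, so I hand in.

```bash
python3 -c "from bench import hand_in;print(hand_in())"
```

```text
the job is handed in; nothing more can be done
None
```

I handed the job in with the carrier measured as seated and level and the scan button pressed to its stop and back up; the verdict wasn't shown, the first ~55 mm of the push was on the rack rather than the lip because the tips sat ~30 mm higher than expected, and I viewed 11 pictures against the limit of 10.

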